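# Tighten the cover nut of a filter vessel with the socket key that fits

## Robot

A 7-joint arm with a two-finger parallel gripper is mounted at the origin on a cart in front of the work surface, level with it; the furniture and walls round the work are solid. World frame = base frame: x ahead of the robot, y to its left, z up, the work surface at z = 0. Lengths are in m, angles in rad, forces in N, time in s.
With the tool pointing down it reaches from about 0.4 to 0.85 m from the base axis. Payload 10.4 kg.
Tool frame: the origin (TCP) lies at the very end of the fingers, on their centre line; the grasp point (between the pads) lies manip.hold_point_z behind it (manip.hold_point_z is the distance from the TCP to the grasp point, in m); z points along the fingers, x is the direction in which the jaws open and shut, and the axes are right-handed (so a half turn about z gives the same grasp; the last joint's range is limited). The gripper opens to 85 mm and grips with 20 to 120 N. Pads are 22 mm wide; open, the fingers measure 114 mm over their backs; the gripper's body (76 mm by 85 mm) begins 54 mm behind the grasp point. The pads swing forward as they close: fully open they stand 13 mm farther back than shut.
Start: joints at [1.224, 0.332, -0.065, 1.46, 0.022, 1.35, -0.088], TCP at [0.199, -0.593, 0.231] pointing down, gripper open.
Joint ranges: [-2.6, 2.6], [-0.5, 2.12], [-1.47, 1.34], [0.16, 2.42], [-1.27, 4.41], [0.06, 2.06], [-2.6, 2.6]. Speed limits (rad/s): [2.22, 2.22, 2.79, 2.79, 3.14, 3.14, 3.14].

## Interface

Orientations are given as a unit quaternion [x, y, z, w].
In Python, from workcell import readout, camera, camera_info, manip gives the robot as it stands.
- The arm moves only by the tool play_rows, never from a script. Its argument "rows" is a list of rows, each a list of 3 entries, a list of its own where there are three numbers: the shift along the world's x, y, z in mm, then the turn, a rotation vector about the world's x, y, z in degrees, then the finger opening in mm, from 0 to 85.4. In form: [[[tx, ty, tz], [rx, ry, rz], fingers], ...]. A call has 1 to 12 rows; each row shifts and turns the commanded pose from where the row before left it; what a row does not reach is not made up. A row lasts 1/8 s, in which the tool goes at most 62.5 mm and 10.7 degrees, less where a joint would pass 70% of its speed; a pose out of reach is approached as far as the arm can. A call with a gripper value outside its range is refused whole. The fingers move at their own pace and stop on an object; "force" is the grip in N (left out, the last holds). Time passes only in rows, so rows that do not move let the fingers close. It gives the time, the measured TCP pose, the force and the opening at its end, in the units of the state.
- readout.get_obs(): the state, without advancing time (a new reading comes with each control period).
- camera(name): name is "scene" or "side" or "wrist"; returns the picture (400x640x3 uint8, blue, green, red); there is no depth.
- camera_info(name): a dict with "fx", "fy", "cx", "cy" (pixels), "world_from_camera" (4x4, takes a point from camera to world coordinates). Camera axes: x right, y up, looking along -z (the intrinsics and any distortion apply to the point x, -y, -z); pixel columns grow to the right and rows downward; lengths in m; the calibration is good to about 2 mm. A picture is of the moment at which its call begins: read the wrist's pose just before it. camera_info takes no time and is no camera call; for the wrist camera it gives the pose at the moment of the call.
- manip.hand_in(): hands the job in, once; it reports no verdict.
The state is a dict: "clock": time; "joint_pos": joint angles; "joint_velocities": joint speeds; "tau": joint torques, N m; "position": TCP position; "ee_rot": TCP orientation; "ft_force": force on the tool from outside, world axes, zero at the start; "torque": the same for the moment, N m; "grip_width": opening from 0.0 (shut) to 1.0 (fully open).
Only numpy, scipy, OpenCV 4.12 (cv2) and the standard library are available. Lean on these libraries where they do the work, as an engineer would, in place of code of your own. Each camera call takes 0.05 s, during which the arm holds its last target.

## Task

One of the three socket keys standing on the tray fits the hex nut on top of the steel filter vessel: the smallest will not go on and the largest slips round. Seat the one that fits fully down over the nut and turn the nut clockwise until it comes to its stop, and finish there with the key still gripped and fully seated, upright, on the nut. The other two keys must end standing on the tray (you may try them), and nothing else on the bench may be shifted or knocked over.

Things in the scene. Friction and masses are not known exactly. Their poses are not given: they have to be found in the camera images.
- key_small: The smallest steel socket key, 0.11 to 0.22 kg, mouth down. Origin: centre of its mouth, z up. Round skirt 32 mm across, 0-38 mm up; hex socket inside 22 mm across flats, 26 deep; 16 mm square neck; flat thumb grip at 48-84 mm, 40 long (along x), 14 thick (along y). x is square to two flats. Too small to go over the nut.
- key_mid: The middle-sized steel socket key, 0.11 to 0.22 kg, mouth down. Origin: centre of its mouth, z up. Round skirt 40 mm across, 0-38 mm up; hex socket inside 29 mm across flats, 26 deep; 16 mm square neck; flat thumb grip at 48-84 mm, 40 long (along x), 14 thick (along y). x is square to two flats. Fits, with 8 degrees of free turn either way; fully seated its origin is at nut_seat.
- key_large: The largest steel socket key, 0.11 to 0.22 kg, mouth down. Origin: centre of its mouth, z up. Round skirt 48 mm across, 0-38 mm up; hex socket inside 36 mm across flats, 26 deep; 16 mm square neck; flat thumb grip at 48-84 mm, 40 long (along x), 14 thick (along y). x is square to two flats. So wide that it slips round the nut.
- tray: Low grey tray with a dark liner, fixed to the bench, 110 mm (x) by 290 mm (y), rim 14 mm high, walls and floor 4 mm thick. Origin: centre of its underside. The keys stand on its floor in a row along y about 90 mm apart, grips roughly along the row; which stands where varies.
- vessel: Squat round steel filter vessel fixed to the bench: foot 116 mm across, body 80 mm, cover 96 mm across, and in the middle a flat boss 54 mm across at 66 mm height, on which the nut sits. Two short hose ports along its y, each ending 59 mm from the axis, 26 mm up. Origin: centre of its underside on the bench.
- nut_seat (a point): Centre of the nut's underside, on the boss 66 mm above the bench; turns with the nut. z up; x is square to two of the nut's flats. Dark steel hex nut 27 mm across flats (31 over corners), 14 high, top 3 mm bevelled inward by 1.5 mm; an 18 mm stud ends 20 mm above this point.
- nut (a joint): Turn of the cover nut in rad: grows as it is turned clockwise seen from above (tightened); hard stop (tight) at 0.7, starts between 0 and 0.3. Friction about 0.12 N m. The nut does not rise or sink.
- pen: Marker pen with a green cap, 135 mm long, 17 mm thick, lying between tray and vessel; bystander. Origin about at its middle.
- tape_roll: Roll of tan tape lying flat, 104 mm across, 25 mm high; bystander. Origin: centre of its underside.
- dish: Clear lidded petri dish, 71 mm across, 15 mm high; bystander. Origin: centre of its underside.
- bottle: Small bottle with blue cap and pink contents, 56 mm across, 105 mm high; bystander. Origin: centre of its underside.
- beaker: Empty plastic beaker, 68 mm across, 88 mm high; bystander. Origin: centre of its underside.
There are look-alikes about, which are no part of the job. What is shaped like the key_mid but red is not meant.

How it is judged:
By the outcome, as a careful person would: the job done as asked, in the order asked, and still so for the second after the job is handed in, while the arm keeps its last pose, push and grip.
It also fails if it takes over 48 s, if anything falls off the work surface, if the arm or the gripper's body presses on something with over 40 N, if the wrist force passes 120 N, or if a joint passes its speed limit or range.

## Working session

There is one attempt and no reset: what is moved stays moved. The work goes in short steps, Python scripts to look and compute and a tool call to move; the robot and the scene stay as the last step left them, time stands still between calls to the robot, and variables do not carry over. Pictures are saved under pics/ and viewed, and the job is handed in when it is done.

Besides the shell and the picture viewer there is one more tool, called in YAML: its name, and indented under it one key for each argument. play_rows: Moves the arm, as the interface text tells. Its arguments: {"type":"object","properties":{"rows":{"type":"array"},"force":{"type":"number"}},"required":["rows"]}

```bash
ls; mkdir -p pics; python3 - <<'E'
from workcell import readout, camera, camera_info, manip
import cv2
print(readout.get_obs()); print(manip.hold_point_z)
for n in ["scene","side","wrist"]:
    i=camera_info(n); print(n,i)
    cv2.imwrite(f"pics/{n}0.png",camera(n))
E
```

```text
pics
{'clock': 0.0, 'joint_pos': array([ 1.22442954,  0.33285206, -0.06466174,  1.4609694 ,  0.02164074,
        1.34988912, -0.08852567]), 'joint_velocities': array([-1.97628977e-03, -1.33636851e-04,  7.42717761e-05,  1.69023593e-03,
       -6.86928562e-04,  3.56283013e-04, -3.58305502e-05]), 'tau': array([ 1.18477997e-04, -6.25439644e+01,  4.94090316e-02, -3.91610777e+01,
        1.63959124e-02,  1.00249823e-02,  3.55108352e-05]), 'position': array([ 0.19867556, -0.59217837,  0.23051481]), 'ee_rot': array([ 8.11821885e-01, -5.83904719e-01, -6.10024777e-04, -3.65266186e-04]), 'ft_force': array([ 0.0331162 , -0.27987612, -0.23040746]), 'torque': array([ 0.01658645, -0.03311622, -0.03029936]), 'grip_width': 1.0011994982735901}
0.0187
scene {'fx': 520.9316627834539, 'fy': 520.9316627834539, 'cx': 319.0452136769037, 'cy': 200.36429699641684, 'world_from_camera': array([[-0.89454252,  0.24470429, -0.37405013, -0.04385211],
       [-0.44691496, -0.504237  ,  0.73892629,  1.1141023 ],
       [-0.00779148,  0.82816958,  0.56042345,  0.93974021],
       [ 0.        ,  0.        ,  0.        ,  1.        ]])}
side {'fx': 510.57773952526185, 'fy': 510.57773952526185, 'cx': 318.39236093139255, 'cy': 196.93549767603213, 'world_from_camera': array([[-0.80564608,  0.23201901, -0.54507025, -0.17958248],
       [-0.59202886, -0.34778442,  0.72701295,  0.93244794],
       [-0.02088612,  0.90841245,  0.4175531 ,  0.5923118 ],
       [ 0.        ,  0.        ,  0.        ,  1.        ]])}
wrist {'fx': 302.98503592457223, 'fy': 302.98503592457223, 'cx': 316.78591170359334, 'cy': 195.00670095760051, 'world_from_camera': array([[ 0.31844933,  0.90418692,  0.28466829,  0.27242626],
       [-0.94793932,  0.30407794,  0.094592  , -0.56745965],
       [-0.0010325 , -0.29997103,  0.95394775,  0.37269306],
       [ 0.        ,  0.        ,  0.        ,  1.        ]])}
```

View pics/scene0.png

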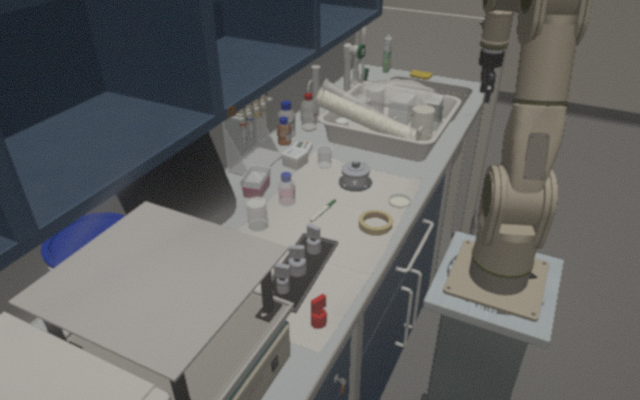

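View pics/side0.png

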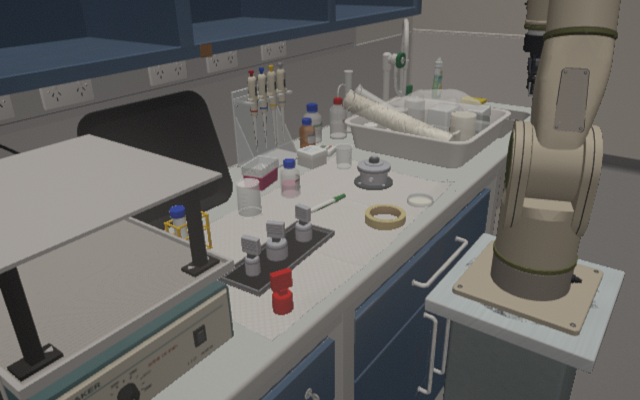

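View pics/wrist0.png

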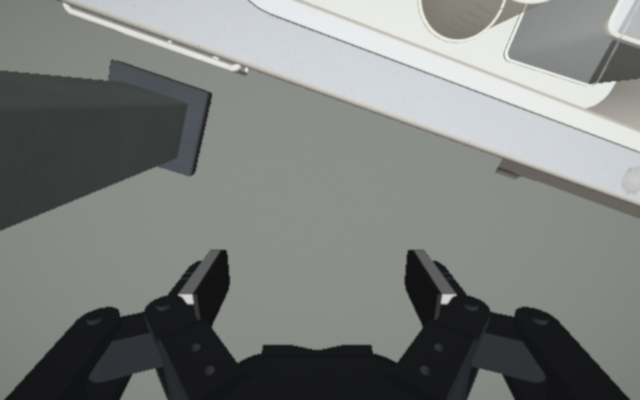

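```bash
cat > h.py <<'E'
import numpy as np,cv2
from workcell import readout,camera,camera_info,manip
from scipy.spatial.transform import Rotation as R
def ray(i,u,v):
    T=i["world_from_camera"]; d=np.array([(u-i["cx"])/i["fx"],-(v-i["cy"])/i["fy"],-1.])
    d=T[:3,:3]@d; return T[:3,3],d
def onz(i,u,v,z):
    o,d=ray(i,u,v); return o+d*(z-o[2])/d[2]
def proj(i,p):
    T=i["world_from_camera"]; q=T[:3,:3].T@(np.array(p)-T[:3,3])
    return np.array([i["cx"]+i["fx"]*q[0]/-q[2], i["cy"]-i["fy"]*q[1]/-q[2]])
E
python3 - <<'E'
from h import *
s=camera_info("side");c=camera_info("scene")
for n,u,v,z in [("k1",253,272,.004),("k2",277,256,.004),("k3",303,238,.004),("k1top",251,239,.088),("k2top",275,225,.088),("k3top",302,209,.088),("nuttop",374,159,.086),("red",283,308,0),("tape",385,217,.012)]:
    print(n,onz(s,u,v,z).round(3))
for n,u,v,z in [("k1top",282,266,.088),("k2top",297,248,.088),("k3top",313,228,.088),("nuttop",355,165,.086)]:
    print(n,onz(c,u,v,z).round(3))
a=cv2.imread("pics/side0.png")[190:320,210:360]; b=cv2.imread("pics/scene0.png")[210:340,250:400]
cv2.imwrite("pics/crop0.png",np.hstack([cv2.resize(a,None,fx=2.6,fy=2.6,interpolation=2),cv2.resize(b,None,fx=2.6,fy=2.6,interpolation=2)]))
E
```

```text
k1 [0.479 0.289 0.004]
k2 [0.479 0.211 0.004]
k3 [0.482 0.115 0.004]
k1top [0.472 0.294 0.088]
k2top [0.471 0.22  0.088]
k3top [0.471 0.127 0.088]
nuttop [ 0.502 -0.242  0.086]
red [0.352 0.343 0.   ]
tape [ 0.369 -0.074  0.012]
k1top [0.478 0.289 0.088]
k2top [0.478 0.211 0.088]
k3top [0.48  0.118 0.088]
nuttop [ 0.513 -0.246  0.086]
```

View pics/crop0.png

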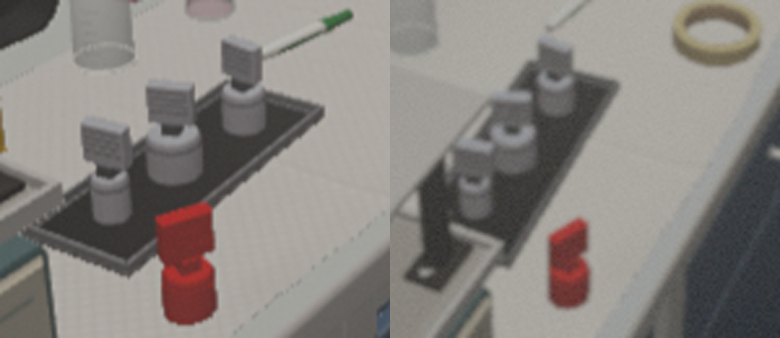

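play_rows:
  rows:
    - [[0,0,50],[0,0,0],85]
    - [[0,0,50],[0,0,0],85]
    - [[30,35,0],[0,0,5],85]
    - [[30,35,0],[0,0,5],85]
    - [[30,35,0],[0,0,5],85]
    - [[30,35,0],[0,0,5],85]
    - [[30,35,0],[0,0,5],85]
    - [[30,35,-10],[0,0,5],85]
    - [[30,35,-20],[0,0,5],85]
    - [[30,35,-30],[0,0,5],85]
    - [[30,35,-30],[0,0,5],85]
    - [[30,30,0],[0,0,0],85]

```text
clock: 1.65
position: [0.4985, -0.2456, 0.2387]
ee_rot: [0.974, -0.228, -0.002, -0.001]
ft_force: [-0.0, -0.7, 1.0]
grip_width: 0.993
```

```bash
python3 - <<'E'
from h import *
o=readout.get_obs(); print(o["clock"],o["position"],o["ee_rot"],o["joint_pos"])
i=camera_info("wrist"); im=camera("wrist"); cv2.imwrite("pics/w1.png",im); np.save("w1.npy",i["world_from_camera"])
print(i["world_from_camera"].round(4).tolist())
E
```

```text
1.65 [ 0.4984591  -0.24563645  0.23873518] [ 9.73682880e-01 -2.27897807e-01 -1.99663921e-03 -5.01621526e-04] [ 0.76445369  0.21036258 -0.44656359  1.61408495  0.09208944  1.34228062
 -0.15460982]
[[0.8962, 0.422, 0.1366, 0.5339], [-0.4436, 0.8555, 0.2671, -0.1767], [-0.0041, -0.3, 0.9539, 0.3808], [0.0, 0.0, 0.0, 1.0]]
```

View pics/w1.png

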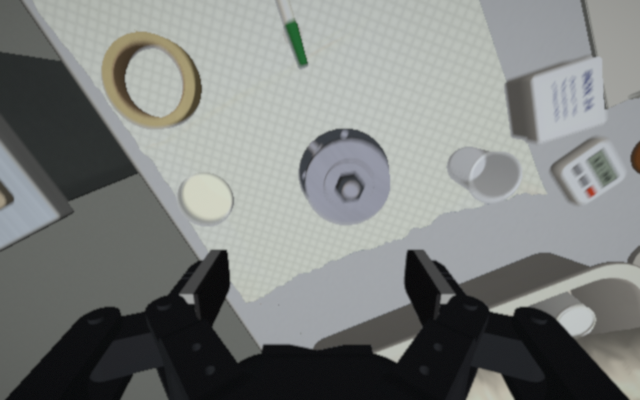

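The wrist picture shows the vessel cover, centred near (345,180), with the dark hex nut and light stud at (349,187). The pen is at (295,35) and the tape roll at (150,80).

```bash
python3 - <<'E'
from h import *
im=cv2.imread("pics/w1.png"); i=camera_info("wrist"); 
c=im[165:210,325:375]; cv2.imwrite("pics/w1c.png",cv2.resize(c,None,fx=13,fy=13,interpolation=cv2.INTER_CUBIC))
g=cv2.cvtColor(im,cv2.COLOR_BGR2GRAY); print(g[172:203,334:366])
print(onz(i,349,187,.086),onz(i,349,187,.08))
E
```

```text
[[151 151 152 151 152 151 148 144 141 139 136 132 131 129 128 126 125 123
  119 115 115 121 131 141 147 150 151 152 152 152 152 151]
 [152 152 152 152 152 149 140 130 126 124 122 119 116 113 110 108 106 103
  100  97 100 110 121 132 140 147 150 151 152 152 152 152]
 [151 152 151 152 151 146 130 116 108 104 102 100  98  94  90  86  83  80
   76  76  84  99 111 122 132 141 148 150 151 151 152 152]
 [151 151 151 151 149 137 115  98  90  85  80  77  74  71  68  65  61  58
   57  59  71  87 100 112 123 135 144 149 150 151 151 152]
 [152 152 151 151 143 120  89  73  68  65  59  57  55  52  51  51  50  50
   50  53  61  75  90 102 115 128 138 146 149 150 151 151]
 [153 152 152 149 133  97  63  49  49  51  50  50  50  50  50  51  52  52
   54  54  57  65  77  93 107 121 131 139 146 149 150 151]
 [153 153 152 143 116  75  47  44  47  51  53  53  53  55  55  57  58  59
   59  59  59  61  67  83  99 112 121 131 139 146 149 151]
 [153 153 150 134  96  57  43  45  51  55  57  58  59  60  62  65  69  69
   69  69  67  64  64  74  88 101 112 122 132 142 148 150]
 [153 153 146 119  76  46  43  51  5
[... 2399 characters left out ...]
  95  99 107 113 117 121 123 124
  122 118 112 104  95  92  98 119 140 149 151 151 151 150]
 [151 151 150 150 148 144 136 125 113 103  96  97 103 109 114 116 119 119
  117 115 113 111 109 110 118 134 147 150 150 150 151 151]
 [151 151 150 151 150 148 141 132 122 113 105 102 108 113 117 120 121 121
  119 119 121 122 124 127 134 144 150 151 151 150 150 150]
 [150 151 151 150 150 149 146 138 130 121 116 114 117 121 125 128 129 129
  129 129 131 134 136 139 144 149 151 151 151 151 151 150]
 [149 150 150 150 149 149 148 144 137 131 127 127 130 132 135 138 139 141
  141 142 142 144 145 147 150 151 151 151 151 151 151 151]]
[ 0.52959131 -0.26078604  0.086     ] [ 0.52943491 -0.26259395  0.08      ]
```

View pics/w1c.png

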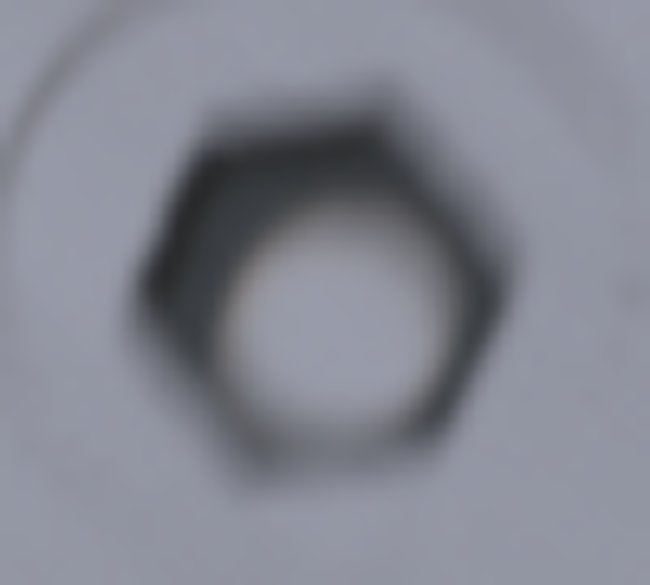

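```bash
python3 - <<'E'
from h import *
a=cv2.imread("pics/side0.png")[145:195,345:405]; b=cv2.imread("pics/scene0.png")[150:200,325:385]
cv2.imwrite("pics/c1.png",np.hstack([cv2.resize(a,None,fx=6.6,fy=6.6,interpolation=2),cv2.resize(b,None,fx=6.6,fy=6.6,interpolation=2)]))
P=[.5296,-.2608,.086]
for n in["side","scene"]:
    print(n,proj(camera_info(n),P),proj(camera_info(n),[.5296,-.2608,.066]))
E
```

```text
side [369.14169899 155.26736647] [368.99885213 161.79750575]
scene [352.00957531 161.78426312] [351.84196834 167.05182609]
```

View pics/c1.png

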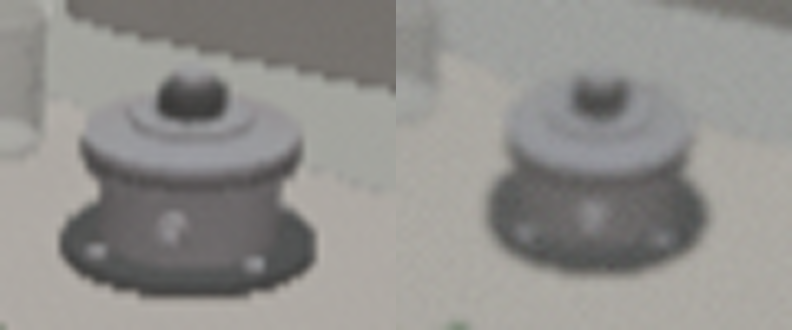

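```bash
python3 - <<'E'
from h import *
o=readout.get_obs();print(o["position"],o["clock"])
L=[]
for n in["side","scene"]:
    im=camera(n); i=camera_info(n); p=proj(i,o["position"]); print(n,p)
    x,y=int(p[0])-40,int(p[1])-25
    c=cv2.resize(im[y:y+100,x:x+80],None,fx=5,fy=5,interpolation=2)
    q=((p-[x,y]+.5)*5).astype(int); cv2.drawMarker(c,(int(q[0]),int(q[1])),(0,0,255),0,12)
    Xt=R.from_quat(o["ee_rot"]).as_matrix()
    for s in(-.0427,.0427):
        q=((proj(i,o["position"]+Xt@[s,0,-.013])-[x,y]+.5)*5).astype(int); cv2.drawMarker(c,(int(q[0]),int(q[1])),(0,255,0),0,12)
    L.append(c)
cv2.imwrite("pics/c2.png",np.hstack(L))
i=camera_info("wrist");T=np.linalg.inv(np.vstack([np.c_[Xt,o["position"]],[0,0,0,1]]))@i["world_from_camera"];print(T.round(4))
E
```

```text
[ 0.50268355 -0.24037511  0.23998694] 1.7
side [374.98651973 105.31659422]
scene [358.79347618 123.01190631]
[[ 1.000e+00  2.600e-03 -2.000e-04  5.000e-04]
 [ 2.400e-03 -9.533e-01 -3.021e-01 -7.240e-02]
 [-9.000e-04  3.021e-01 -9.533e-01 -1.429e-01]
 [ 0.000e+00  0.000e+00  0.000e+00  1.000e+00]]
```

View pics/c2.png

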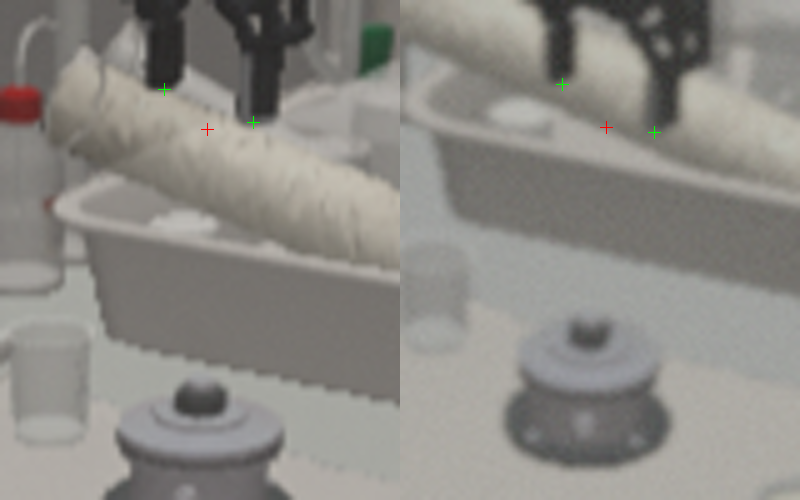

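play_rows:
  rows:
    - [[0,0,0],[0,0,0],85]
    - [[0,0,0],[0,0,0],85]

```text
clock: 2.05
position: [0.4982, -0.2488, 0.2415]
ee_rot: [0.973, -0.23, 0.0, 0.0]
ft_force: [-0.6, -0.3, -0.0]
grip_width: 0.989
```

```bash
cat >> h.py <<'E'
def wrist(name):
    o=readout.get_obs(); i=camera_info("wrist"); im=camera("wrist"); cv2.imwrite(f"pics/{name}.png",im)
    o2=readout.get_obs(); np.save(name+".npy",i["world_from_camera"])
    m=R.from_quat(o["ee_rot"]).as_matrix()
    print(o["clock"],"pos",o["position"].round(4),o2["position"].round(4),"yaw",np.degrees(np.arctan2(m[1,0],m[0,0])).round(2),"zax",m[:,2].round(4),"q",o["joint_pos"].round(3),"v",abs(o["joint_velocities"]).max())
    return i,im
E
python3 - <<'E'
from h import *
i,im=wrist("w2")
c=im[165:225,300:380]; cv2.imwrite("pics/w2c.png",cv2.resize(c,None,fx=10,fy=10,interpolation=2))
E
```

```text
2.05 pos [ 0.4982 -0.2488  0.2415] [ 0.4983 -0.2486  0.2415] yaw -26.56 zax [ 0.e+00 -5.e-04 -1.e+00] q [ 0.767  0.208 -0.444  1.611  0.092  1.343 -0.153] v 0.004242649538890559
```

View pics/w2c.png

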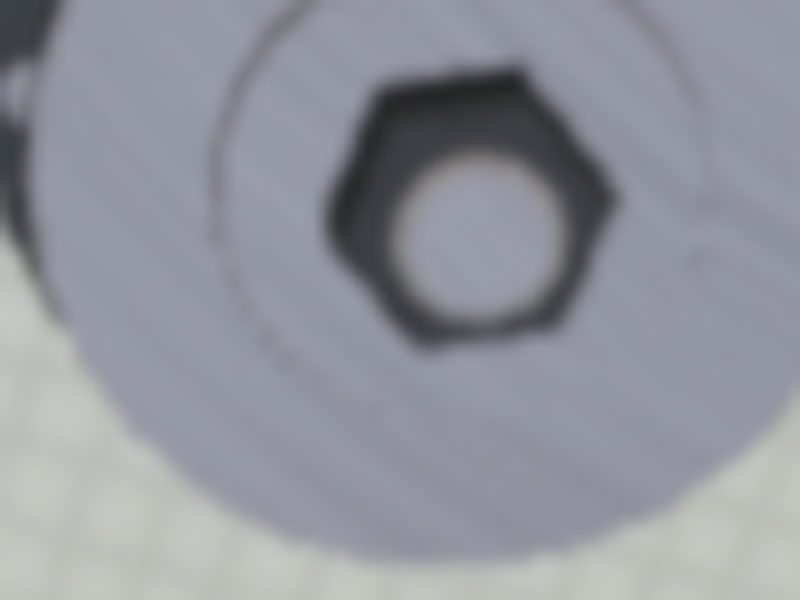

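```bash
python3 - <<'E'
from h import *
i=camera_info("wrist")
f=lambda x,y:(300+x/10-.45,165+y/10-.45)
print("stud",onz(i,*f(482,237),.086))
S=onz(i,*f(482,237),.086)
for p in [(522,72),(385,92),(330,220),(617,200),(555,325),(425,345)]:
    for z in(.066,.077):
        q=onz(i,*f(*p),z)-S; print(p,z,np.hypot(*q[:2]).round(4),np.degrees(np.arctan2(q[1],q[0])).round(1))
for n in["side","scene"]: print(n,proj(camera_info(n),S))
E
```

```text
stud [ 0.52324429 -0.27101527  0.086     ]
(522, 72) 0.066 0.0139 38.6
(522, 72) 0.077 0.0158 46.7
(385, 92) 0.066 0.0136 103.6
(385, 92) 0.077 0.0162 99.8
(330, 220) 0.066 0.015 168.5
(330, 220) 0.077 0.0151 156.3
(617, 200) 0.066 0.0168 -32.1
(617, 200) 0.077 0.0151 -21.1
(555, 325) 0.066 0.019 -83.1
(555, 325) 0.077 0.0153 -80.4
(425, 345) 0.066 0.0186 -128.2
(425, 345) 0.077 0.0153 -134.6
side [372.88540973 154.6576688 ]
scene [355.02548887 160.80788437]
```

play_rows:
  rows:
    - [[0,46,0],[0,0,4],85]
    - [[-3,46,0],[0,0,4],85]
    - [[-3,46,0],[0,0,4],85]
    - [[-3,46,0],[0,0,4],85]
    - [[-3,46,0],[0,0,4],85]
    - [[-3,46,0],[0,0,4],85]
    - [[-3,46,0],[0,0,3],85]
    - [[0,42,0],[0,0,0],85]
    - [[0,0,0],[0,0,0],85]
    - [[0,0,0],[0,0,0],85]
    - [[0,0,0],[0,0,0],85]

```text
clock: 3.48
position: [0.4811, 0.115, 0.2413]
ee_rot: [1.0, 0.004, 0.0, 0.0]
ft_force: [-0.4, -0.1, -0.3]
grip_width: 0.994
```

```bash
python3 - <<'E'
from h import *
i,im=wrist("w3")
E
```

```text
3.475 pos [0.4811 0.115  0.2413] [0.4811 0.1151 0.2413] yaw 0.41 zax [ 0.e+00 -4.e-04 -1.e+00] q [ 0.416  0.096 -0.778  1.748  0.07   1.326 -0.369] v 0.00359935328579247
```

View pics/w3.png

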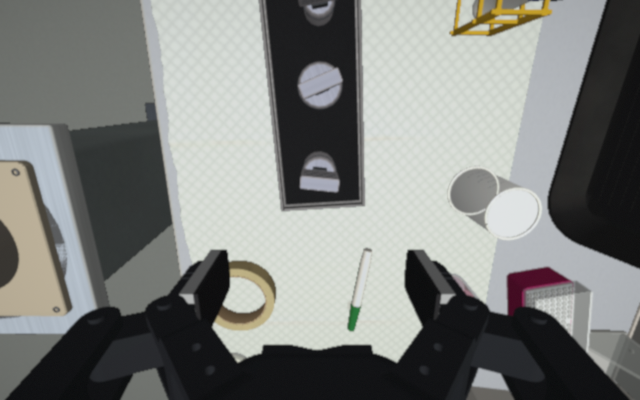

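The nearest key (mid) shows its grip bar at about (320,183), running along the image's horizontal, which is world x rather than along the row. I'll measure it closer.

```bash
python3 - <<'E'
from h import *
im=cv2.imread("pics/w3.png")
c=im[145:215,275:370]; cv2.imwrite("pics/w3c.png",cv2.resize(c,None,fx=8,fy=8,interpolation=2))
E
```

```text
(no output)
```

View pics/w3c.png

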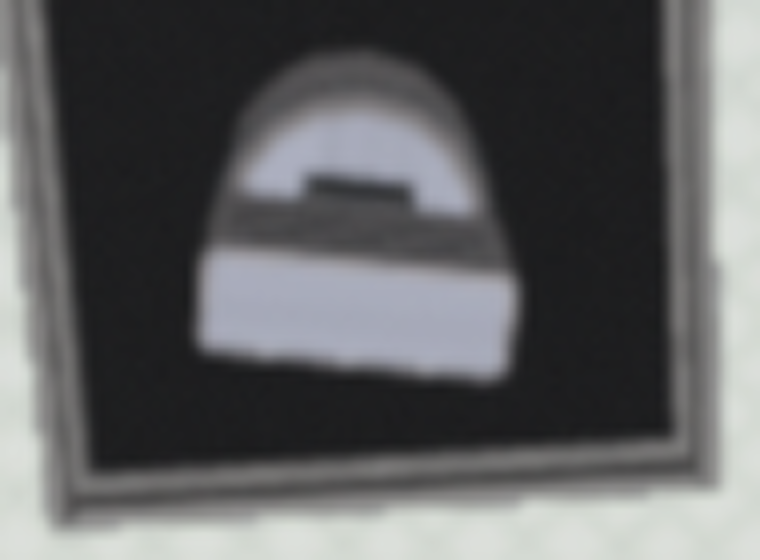

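```bash
python3 - <<'E'
from h import *
i=camera_info("wrist")
q=np.array([onz(i,275+x/8-.45,145+y/8-.45,.088) for x,y in [(203,252),(516,278),(505,382),(199,348)]])
print(q.round(4), q.mean(0).round(4))
for a,b in((0,1),(3,2),(0,3),(1,2)):
    d=q[b]-q[a]; print(np.linalg.norm(d).round(4),np.degrees(np.arctan2(d[1],d[0])).round(1))
# skirt width at z .042 top edges
a,b=[onz(i,275+x/8-.45,145+y/8-.45,.042) for x,y in((240,185),(478,210))]; print(a,b,np.linalg.norm(a-b))
# tray end corners at rim
for x,y in((55,520),(712,487)): print(onz(i,275+x/8,145+y/8,.0).round(4))
for n in("side","scene"): print(proj(camera_info(n),q.mean(0)))
E
```

```text
[[0.4651 0.1191 0.088 ]
 [0.5045 0.1161 0.088 ]
 [0.5035 0.1024 0.088 ]
 [0.4645 0.1066 0.088 ]] [0.4844 0.111  0.088 ]
0.0394 -4.4
0.0392 -6.2
0.0125 -92.8
0.0137 -94.2
[0.46798947 0.11765674 0.042     ] [0.50225134 0.11424964 0.042     ] 0.03443085792386211
[0.4355 0.0501 0.    ]
[0.5459 0.0568 0.    ]
[301.76118052 204.96643793]
[312.56440256 226.24097114]
```

play_rows:
  rows:
    - [[3,-4,-10],[0,0,9.4],50]
    - [[0,0,-10],[0,0,9.4],50]
    - [[0,0,-10],[0,0,9.4],50]
    - [[0,0,-10],[0,0,9.4],50]
    - [[0,0,-10],[0,0,9.4],50]
    - [[0,0,-10],[0,0,9.4],50]
    - [[0,0,-10],[0,0,9.4],50]
    - [[0,0,-10],[0,0,9.4],50]
    - [[0,0,-10],[0,0,9.1],50]
    - [[0,0,0],[0,0,0],50]
    - [[0,0,0],[0,0,0],50]
    - [[0,0,0],[0,0,0],50]

```text
clock: 5.03
position: [0.4841, 0.1123, 0.1518]
ee_rot: [0.739, 0.674, 0.0, 0.0]
ft_force: [-1.0, 0.4, -0.4]
grip_width: 0.584
```

```bash
python3 - <<'E'
from h import *
i,im=wrist("w4")
E
```

```text
5.025 pos [0.4841 0.1123 0.1518] [0.4841 0.1124 0.1517] yaw 84.72 zax [ 7.e-04 -0.e+00 -1.e+00] q [ 0.501  0.215 -0.898  1.857  0.183  1.155  1.018] v 0.010066652591966168
```

View pics/w4.png

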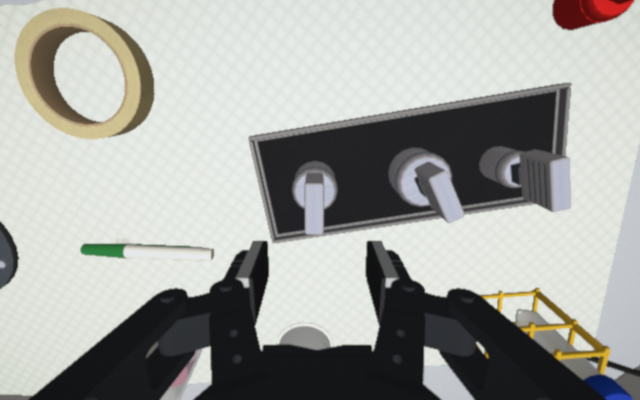

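```bash
python3 - <<'E'
from h import *
im=cv2.imread("pics/w4.png")
c=im[160:245,275:355]; cv2.imwrite("pics/w4c.png",cv2.resize(c,None,fx=7,fy=7,interpolation=2))
E
```

```text
(no output)
```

View pics/w4c.png

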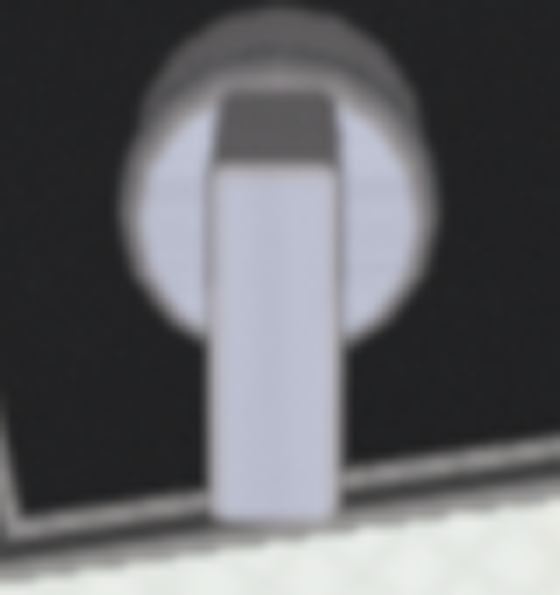

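```bash
python3 - <<'E'
from h import *
i=camera_info("wrist")
q=np.array([onz(i,275+x/7-.45,160+y/7-.45,.088) for x,y in [(212,165),(338,165),(340,521),(212,519)]])
print(q.round(4), q.mean(0).round(4))
for a,b in((0,1),(3,2),(0,3),(1,2)):
    d=q[b]-q[a]; print(np.linalg.norm(d).round(4),np.degrees(np.arctan2(d[1],d[0])).round(1))
a,b=[onz(i,275+x/7-.45,160+y/7-.45,.042) for x,y in((133,210),(424,210))]; print("skirt",(a+b)/2,np.linalg.norm(a-b))
E
```

```text
[[0.4637 0.1064 0.088 ]
 [0.4649 0.119  0.088 ]
 [0.5038 0.1159 0.088 ]
 [0.5023 0.1024 0.088 ]] [0.4837 0.111  0.088 ]
0.0127 84.8
0.0136 83.8
0.0389 -5.9
0.0391 -4.6
skirt [0.48247592 0.11101664 0.042     ] 0.03601190396001108
```

play_rows:
  rows:
    - [[0,-1,-25],[0,0,0],50]
    - [[0,0,-25],[0,0,0],50]
    - [[0,0,-25],[0,0,0],50]
    - [[0,0,-15],[0,0,0],50]
    - [[0,0,-9],[0,0,0],50]
    - [[0,0,0],[0,0,0],50]
    - [[0,0,0],[0,0,0],8]
    - [[0,0,0],[0,0,0],8]
    - [[0,0,0],[0,0,0],8]
    - [[0,0,0],[0,0,0],8]
    - [[0,0,0],[0,0,0],8]
  force: 70

```text
clock: 6.45
position: [0.4843, 0.1115, 0.0528]
ee_rot: [0.738, 0.675, 0.0, 0.0]
ft_force: [-1.3, -0.8, 6.6]
grip_width: 0.152
```

```bash
python3 - <<'E'
from h import *
i,im=wrist("w5")
o=readout.get_obs(); print(o["grip_width"]*85.4,o["ft_force"],o["torque"])
E
```

```text
6.45 pos [0.4843 0.1115 0.0528] [0.4843 0.1115 0.0528] yaw 84.85 zax [ 9.e-04 -0.e+00 -1.e+00] q [ 0.428  0.359 -0.844  1.95   0.324  0.972  0.912] v 0.0019918907226022077
13.244816545036393 [-1.32050536 -1.37593004  6.33184861] [-0.24500951  0.19257382 -0.02942969]
```

View pics/w5.png

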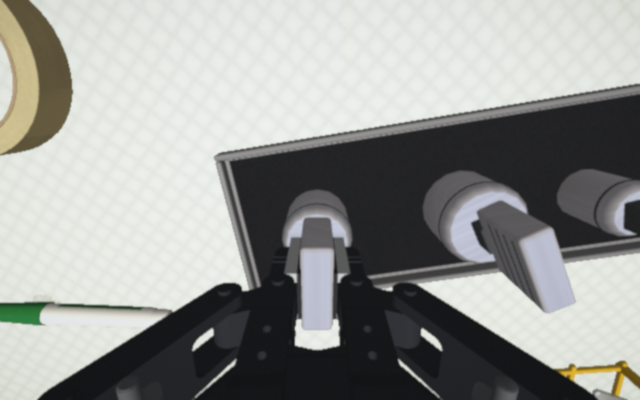

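play_rows:
  rows:
    - [[0,0,10],[0,0,0],8]
    - [[0,0,30],[0,0,0],8]
    - [[0,0,40],[0,0,0],8]
    - [[0,0,40],[0,0,0],8]
    - [[4,-30,20],[0,0,-4],8]
    - [[4,-45,0],[0,0,-5],8]
    - [[4,-50,0],[0,0,-5],8]
    - [[4,-50,0],[0,0,-5],8]
    - [[5,-50,0],[0,0,-5],8]
    - [[5,-50,0],[0,0,-5],8]
    - [[5,-50,0],[0,0,-5],8]
    - [[4,-35,0],[0,0,-5],8]

```text
clock: 8.0
position: [0.5183, -0.251, 0.1925]
ee_rot: [0.922, 0.387, -0.0, -0.0]
ft_force: [0.9, 0.6, -1.0]
grip_width: 0.15
```

play_rows:
  rows:
    - [[4,-22,0],[0,0,-4.3],8]
    - [[0,0,0],[0,0,0],8]
    - [[0,0,0],[0,0,0],8]
    - [[0,0,0],[0,0,0],8]

```text
clock: 8.5
position: [0.523, -0.2694, 0.1926]
ee_rot: [0.935, 0.356, 0.0, -0.0]
ft_force: [-0.5, -0.4, -0.4]
grip_width: 0.151
```

```bash
python3 - <<'E'
from h import *
i,im=wrist("w6")
o=readout.get_obs(); print(o["grip_width"]*85.4,o["ft_force"],o["torque"])
L=[]
for n in["side","scene"]:
    a=camera(n); p=proj(camera_info(n),[.5232,-.271,.1]); x,y=int(p[0])-30,int(p[1])-50
    L.append(cv2.resize(a[y:y+90,x:x+60],None,fx=6,fy=6,interpolation=2))
cv2.imwrite("pics/c6.png",np.hstack(L))
E
```

```text
8.5 pos [ 0.523  -0.2694  0.1926] [ 0.523  -0.2695  0.1926] yaw 41.68 zax [ 2.e-04  2.e-04 -1.e+00] q [ 0.858  0.329 -0.563  1.591  0.181  1.274  0.994] v 0.005617382108191222
13.082657900439326 [-0.22388086  0.05909967 -1.17084392] [ 0.00680424 -0.02833674 -0.00516512]
```

View pics/w6.png

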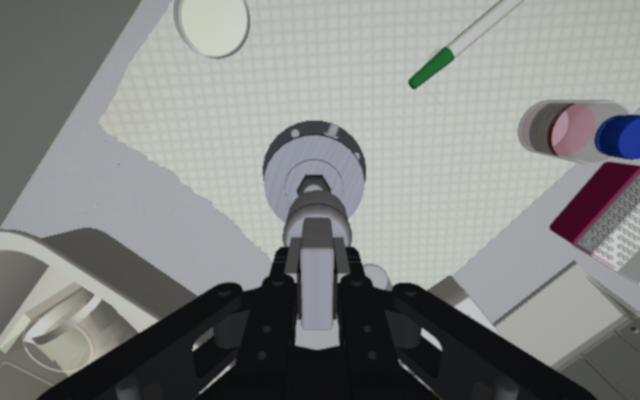

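View pics/c6.png

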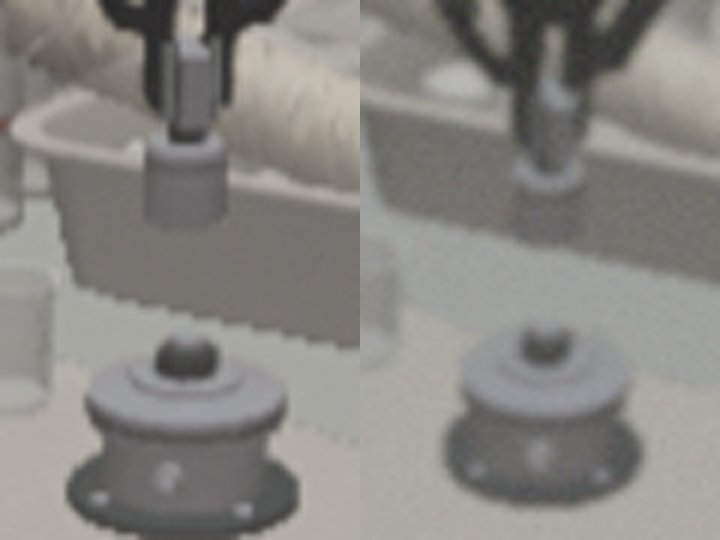

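```bash
python3 - <<'E'
from h import *
im=cv2.imread("pics/w6.png"); i=camera_info("wrist")
c=im[165:265,270:370]; cv2.imwrite("pics/w6c.png",cv2.resize(c,None,fx=6,fy=6,interpolation=2))
N=[.5232,-.271]
for z in(.066,.08,.086): print(z,(proj(i,N+[z])-[270,165]+.45)*6)
a=np.radians(41.5)
for k in range(6): print("corner",(proj(i,[N[0]+.0156*np.cos(a+k*np.pi/3),N[1]+.0156*np.sin(a+k*np.pi/3),.066])-[270,165]+.45)*6)
E
```

```text
0.066 [273.30568417 138.58448379]
0.08 [272.77810176 165.05513505]
0.086 [272.53542585 177.23103217]
corner [374.7893963  138.81746726]
corner [324.85366938  52.97695562]
corner [221.87393029  52.7381231 ]
corner [171.81633817 138.35148738]
corner [223.22983955 221.74717697]
corner [323.26584275 221.97455839]
```

View pics/w6c.png

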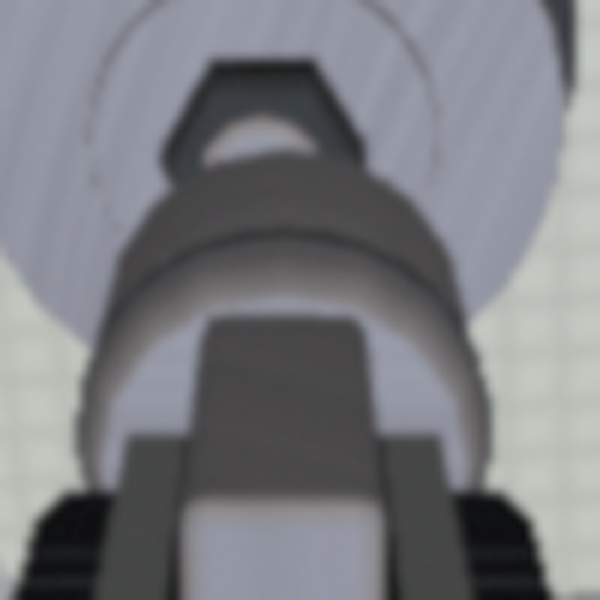

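```bash
python3 - <<'E'
from h import *
i=camera_info("wrist"); o=readout.get_obs(); m=R.from_quat(o["ee_rot"]).as_matrix(); t=o["position"]
f=lambda p:((proj(i,p)-[270,165]+.45)*6).round(1)
# key axis at TCP, mouth at tcp z -.0488 ; bottom of skirt silhouettes
for r,z in((.020,-.0488),(.020,-.0108)):
    P=np.array([f([t[0]+r*np.cos(a),t[1]+r*np.sin(a),t[2]+z]) for a in np.linspace(0,6.28,73)])
    print("skirt z",z,"col",P[:,0].min(),P[:,0].max(),"rows",P[:,1].min(),P[:,1].max())
c=[f(t+m@[sx*.0067,-.02,-.0352]) for sx in(-1,1)]; print("grip near top edge",c)
# nut from this view
g=lambda x,y,z:onz(i,270+x/6-.45,165+y/6-.45,z)
a,b=g(212,62,.066),g(318,62,.066); print(a,b,np.linalg.norm(a-b),np.degrees(np.arctan2(*(b-a)[1::-1])))
n=m[:,1]; 
print("centre est",(a+b)/2+np.array([n[0],n[1],0])*.0135)
p=g(262,117,.086); print("stud far edge->centre",p+np.array([n[0],n[1],0])*.009)
E
```

```text
skirt z -0.0488 col 96.6 451.4 rows 151.1 481.5
skirt z -0.0108 col 56.4 487.5 rows 271.4 662.1
grip near top edge [array([164.6, 514.8]), array([369.5, 514.9])]
[ 0.50823268 -0.26813186  0.066     ] [ 0.52025234 -0.25744669  0.066     ] 0.01608244890533245 41.63629778493307
centre est [ 0.52320895 -0.2728815   0.066     ]
stud far edge->centre [ 0.52213354 -0.27202714  0.086     ]
```

play_rows:
  rows:
    - [[1,-2.5,-20],[0,0,0],8]
    - [[0,0,-20],[0,0,0],8]
    - [[0,0,-15],[0,0,0],8]
    - [[0,0,-5],[0,0,0],8]
    - [[0,0,0],[0,0,0],8]
    - [[0,0,-2],[0,0,0],8]
    - [[0,0,-2],[0,0,0],8]
    - [[0,0,-2],[0,0,0],8]
    - [[0,0,0],[0,0,0],8]

```text
clock: 9.78
position: [0.5237, -0.2732, 0.1263]
ee_rot: [0.935, 0.355, -0.0, -0.0]
ft_force: [0.1, -1.0, -0.7]
grip_width: 0.151
```

```bash
python3 - <<'E'
from h import *
i,im=wrist("w7")
o=readout.get_obs(); print(o["grip_width"]*85.4,o["ft_force"],o["torque"])
E
```

```text
9.775 pos [ 0.5237 -0.2732  0.1263] [ 0.5237 -0.2732  0.1263] yaw 41.54 zax [-3.e-04 -0.e+00 -1.e+00] q [ 0.848  0.391 -0.548  1.659  0.219  1.153  0.969] v 0.0031672514355540475
12.978955881480159 [-1.11266744 -0.08297591 -0.88724119] [-0.12269401  0.34527213 -0.02605202]
```

play_rows:
  rows:
    - [[0,0,-2],[0,0,0],8]
    - [[0,0,-2],[0,0,0],8]
    - [[0,0,-2],[0,0,0],8]
    - [[0,0,0],[0,0,0],8]

```text
clock: 10.32
position: [0.5234, -0.2732, 0.1198]
ee_rot: [0.935, 0.355, -0.0, -0.0]
ft_force: [-3.9, -1.7, -1.8]
grip_width: 0.155
```

play_rows:
  rows:
    - [[-0.4,0,-2],[0,0,0],8]
    - [[0,0,-2],[0,0,0],8]
    - [[0,0,-1.5],[0,0,0],8]
    - [[0,0,-0.5],[0,0,0],8]
    - [[0,0,0],[0,0,0],8]

```text
clock: 10.95
position: [0.5234, -0.2731, 0.1149]
ee_rot: [0.935, 0.355, -0.0, 0.0]
ft_force: [-7.0, -0.6, 7.1]
grip_width: 0.154
```

```bash
python3 - <<'E'
from h import *
i,im=wrist("w8")
o=readout.get_obs(); print(o["grip_width"]*85.4,o["ft_force"],o["torque"])
L=[]
for n in["side","scene"]:
    a=camera(n); p=proj(camera_info(n),[.5232,-.271,.1]); x,y=int(p[0])-30,int(p[1])-50
    L.append(cv2.resize(a[y:y+90,x:x+60],None,fx=6,fy=6,interpolation=2))
L.append(cv2.resize(im[130:310,260:380],(360,540)))
cv2.imwrite("pics/c8.png",np.hstack(L)[:, :1080][:, ::1] if 0 else cv2.resize(np.hstack(L),(800,400)))
E
```

```text
10.95 pos [ 0.5234 -0.2731  0.1149] [ 0.5234 -0.2731  0.1149] yaw 41.55 zax [-1.e-04 -3.e-04 -1.e+00] q [ 0.846  0.402 -0.545  1.671  0.227  1.132  0.964] v 0.0022163231552414448
13.070245121552125 [-7.05747484 -0.95727656  7.49737617] [-0.04292497  1.77174671 -0.03393719]
```

View pics/c8.png

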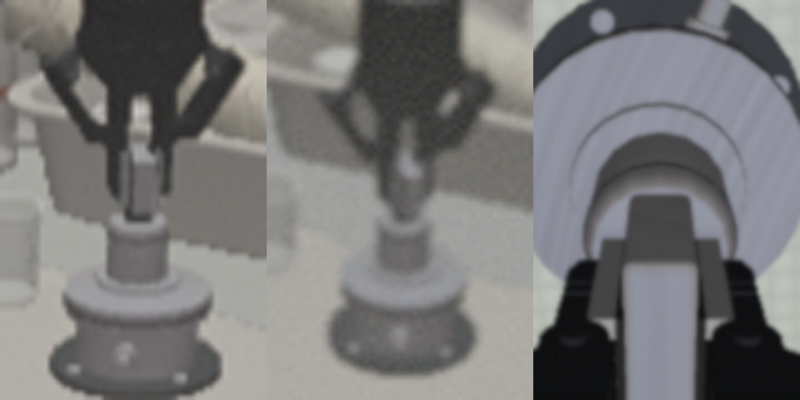

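play_rows:
  rows:
    - [[-0.6,0,0],[0,0,0],8]
    - [[0,0,0],[0,0,-3],8]
    - [[0,0,0],[0,0,-3],8]
    - [[0,0,0],[0,0,-3],8]
    - [[0,0,0],[0,0,-3],8]
    - [[0,0,0],[0,0,-3],8]
    - [[0,0,0],[0,0,-3],8]
    - [[0,0,0],[0,0,0],8]

```text
clock: 12.1
position: [0.5225, -0.2731, 0.1149]
ee_rot: [0.979, 0.204, -0.0, 0.0]
ft_force: [-7.7, -1.1, 8.5]
grip_width: 0.155
```

```bash
cat >> h.py <<'E'
def st():
    o=readout.get_obs(); m=R.from_quat(o["ee_rot"]).as_matrix()
    print(o["clock"],o["position"].round(4),"yaw",np.degrees(np.arctan2(m[1,0],m[0,0])).round(2),"z",m[:,2].round(4),"F",o["ft_force"].round(1),"M",o["torque"].round(2),"w",round(o["grip_width"]*85.4,2))
E
python3 -c "
from h import *
st()"
```

```text
12.1 [ 0.5225 -0.2731  0.1149] yaw 23.5 z [-7.e-04 -4.e-04 -1.e+00] F [-7.7 -1.1  8.5] M [-0.02  2.16  0.04] w 13.21
```

play_rows:
  rows:
    - [[-0.5,0,0],[0,0,-3],8]
    - [[0,0,0],[0,0,-3],8]
    - [[0,0,0],[0,0,-3],8]
    - [[0,0,0],[0,0,0],8]

```text
clock: 12.6
position: [0.5222, -0.2731, 0.1148]
ee_rot: [0.992, 0.126, -0.0, 0.0]
ft_force: [-6.0, -0.7, 7.6]
grip_width: 0.15
```

```bash
python3 -c "
from h import *
st()"
```

```text
12.6 [ 0.5222 -0.2731  0.1148] yaw 14.51 z [-3.e-04 -4.e-04 -1.e+00] F [-6.  -0.7  7.6] M [-0.04  1.82  0.06] w 12.82
```

play_rows:
  rows:
    - [[-0.3,0,0],[0,0,-3],8]
    - [[0,0,0],[0,0,-3],8]
    - [[0,0,0],[0,0,0],8]

```text
clock: 12.98
position: [0.5221, -0.2732, 0.1149]
ee_rot: [0.997, 0.074, 0.0, 0.0]
ft_force: [-6.3, 0.8, 6.3]
grip_width: 0.154
```

```bash
python3 -c "
from h import *
st()"
```

```text
12.975 [ 0.5221 -0.2732  0.1149] yaw 8.51 z [ 2.e-04 -4.e-04 -1.e+00] F [-6.3  0.8  6.3] M [-0.06  1.62 -0.05] w 13.15
```

play_rows:
  rows:
    - [[0,0,0],[0,0,-3],8]
    - [[0,0,0],[0,0,-2],8]
    - [[0,0,0],[0,0,0],8]

```text
clock: 13.35
position: [0.5221, -0.2731, 0.1149]
ee_rot: [1.0, 0.031, 0.0, 0.0]
ft_force: [-6.4, -0.2, 6.5]
grip_width: 0.152
```

```bash
python3 -c "
from h import *
st()"
```

```text
13.35 [ 0.5221 -0.2731  0.1149] yaw 3.53 z [ 1.e-04 -4.e-04 -1.e+00] F [-6.4 -0.2  6.5] M [-0.11  1.7  -0.  ] w 13.0
```

play_rows:
  rows:
    - [[0,0,0],[0,0,-3],8]
    - [[0,0,0],[0,0,-2],8]
    - [[0,0,0],[0,0,0],8]

```text
clock: 13.72
position: [0.522, -0.2731, 0.1149]
ee_rot: [1.0, -0.013, -0.0, 0.0]
ft_force: [-7.2, -0.0, 7.2]
grip_width: 0.157
```

```bash
python3 -c "
from h import *
st();i,im=wrist('w9');st()"
```

```text
13.725 [ 0.522  -0.2731  0.1149] yaw -1.45 z [-1.e-04 -5.e-04 -1.e+00] F [-7.2 -0.   7.2] M [-0.03  1.79  0.29] w 13.4
13.725 pos [ 0.522  -0.2731  0.1149] [ 0.522  -0.2731  0.1149] yaw -1.45 zax [-1.e-04 -5.e-04 -1.e+00] q [ 0.75   0.378 -0.423  1.68   0.17   1.12   0.254] v 0.010892926716525763
13.775 [ 0.522  -0.2731  0.1149] yaw -1.43 z [-1.e-04 -4.e-04 -1.e+00] F [-6.6  0.2  7.5] M [-0.07  1.78  0.27] w 13.13
```

View pics/w9.png

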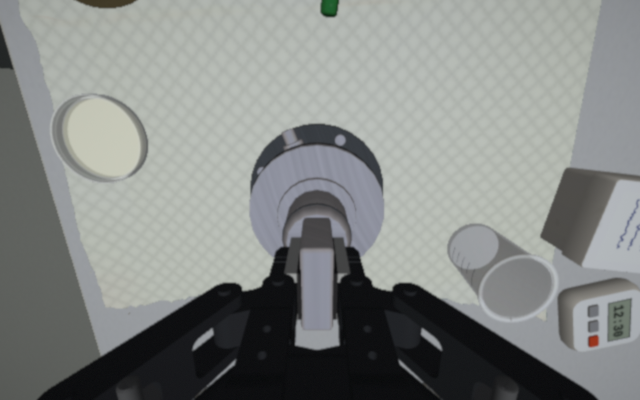

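play_rows:
  rows:
    - [[0,0,0],[0,0,-1.5],8]
    - [[0,0,0],[0,0,0],8]

```text
clock: 14.02
position: [0.522, -0.2731, 0.1149]
ee_rot: [1.0, -0.025, -0.0, 0.0]
ft_force: [-7.9, -0.2, 7.2]
grip_width: 0.157
```

```bash
python3 -c "
from h import *
st()"
```

```text
14.025 [ 0.522  -0.2731  0.1149] yaw -2.92 z [-1.e-04 -5.e-04 -1.e+00] F [-7.9 -0.2  7.2] M [-0.08  1.87  0.48] w 13.39
```

play_rows:
  rows:
    - [[0,0,0],[0,0,-1.5],8]
    - [[0,0,0],[0,0,0],8]

```text
clock: 14.28
position: [0.522, -0.273, 0.1149]
ee_rot: [0.999, -0.038, -0.0, 0.0]
ft_force: [-7.2, 0.0, 8.4]
grip_width: 0.151
```

```bash
python3 -c "
from h import *
st()"
```

```text
14.275 [ 0.522  -0.273   0.1149] yaw -4.4 z [-2.e-04 -6.e-04 -1.e+00] F [-7.2  0.   8.4] M [-0.09  1.87  0.72] w 12.91
```

```bash
python3 - <<'E'
from h import *
for n in["side","scene"]:
    a=camera(n); cv2.imwrite(f"pics/{n}F.png",a)
    p=proj(camera_info(n),[.5232,-.271,.1]); x,y=int(p[0])-35,int(p[1])-45
    b=cv2.resize(a[y:y+80,x:x+70],(420,480),interpolation=2) 
    globals()[n]=b
im=np.hstack([side,scene]); cv2.imwrite("pics/cF.png",cv2.resize(im,(800,457))); st()
E
```

```text
14.375 [ 0.522  -0.273   0.1149] yaw -4.39 z [-2.e-04 -6.e-04 -1.e+00] F [-7.  -0.5  8. ] M [-0.06  1.89  0.66] w 12.77
```

View pics/cF.png

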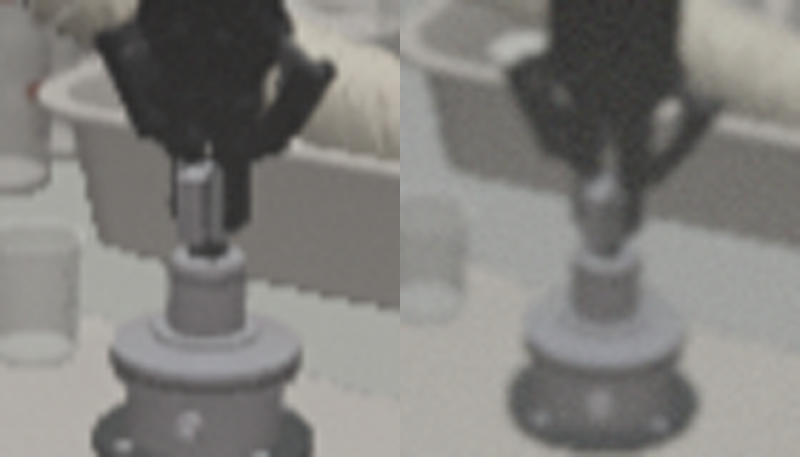

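View pics/sideF.png

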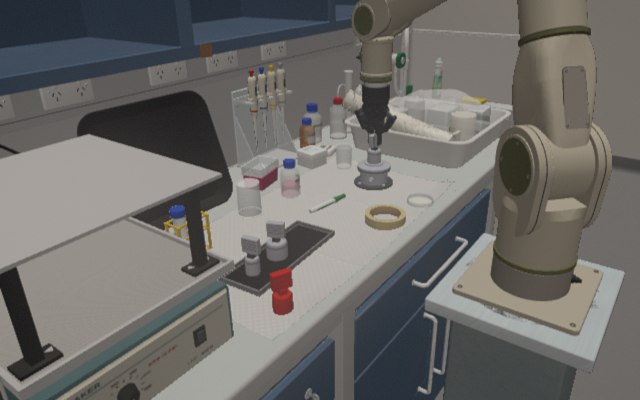

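The side view shows the key upright and seated on the boss. The other two keys still stand on the tray, at (253,256) and (277,240), and the pen, tape, dish, bottle and beaker look unmoved. I'm handing in.

```bash
python3 -c "
from h import *
print(manip.hand_in());st()"
```

```text
the job is handed in; nothing more can be done
None
the job is handed in; nothing more can be done
```

I seated the middle key fully over the nut and turned it clockwise until it hit the stop. I handed the job in at 14.4 s with the key still gripped at 70 N.

**Choosing the key:** The skirt-width ratios in the side view matched 32:40:48 mm, so the mid key was the one nearest the vessel. I did not try the other two.

**Last checks:**
- **Seating:** The tool stood at z = 0.1149 m against 0.1148 m expected for full seating, with about 8 N of contact from the boss. The tool was upright to within 0.05°, and the key looked upright in both fixed views.
- **Stop:** I turned the key 46° in all, including the free play. Over the last 3° the torque rose steadily from about 0.3 to 0.7 N m, well above the nut's 0.12 N m friction, so I took that as the stop.
- **Rest of the bench:** The other two keys stood on the tray, and the pen, tape, dish, bottle and beaker looked unmoved in the final picture. I checked this by eye only.

**What disagreed:**
- **Side force:** About 7 N in x remained on the key, and nudging it by 1.8 mm did not remove it.
- **Wrist camera:** My first nut measurement was about 1 cm off because the arm was still moving. Two later settled views differed by about 1.5 mm, so I went between them.
- **Grip direction:** The mid key's grip lay across the row, not along it as described. I gripped it as the picture showed.

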